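Fit the wash-station filter and hold its bayonet cap at the bleed position

ROBOT

A 7-joint arm with a two-finger parallel gripper is mounted at the origin on the work surface. World frame = base frame: x ahead of the robot, y to its left, z up, the work surface at z = 0. Lengths are in m, angles in rad, forces in N, time in s.
With the tool pointing down it reaches from about 0.4 to 0.875 m from the base axis. Payload 19.3 kg.
Tool frame: the origin (TCP) lies at the very end of the fingers, on their centre line; the grasp point (between the pads) lies 19 mm behind it; z points along the fingers, y is the line along which they close (so a half turn about z gives the same grasp; the last joint's range is limited). The gripper opens to 85 mm and grips with 20 to 120 N. Pads are 22 mm wide; open, the fingers measure 114 mm over their backs; the gripper's body (76 mm by 85 mm) begins 54 mm behind the grasp point. The pads swing forward as they close: fully open they stand 13 mm farther back than shut.
Start: joints at [-1.406, 0.521, -0.036, 1.599, 0.021, 1.021, -0.113], TCP at [0.145, 0.608, 0.231] pointing down, gripper open.
Joint ranges: [-2.91, 2.91], [-0.3, 2.13], [-1.5, 1.42], [0.17, 2.43], [-1.26, 4.41], [0.16, 1.93], [-2.52, 2.52]. Speed limits (rad/s): [1.89, 1.89, 2.39, 2.39, 3.01, 3.01, 3.01].

INTERFACE

Orientations are given as [roll, pitch, yaw] about the fixed x, y, z axes, in that order (R = Rz(yaw) Ry(pitch) Rx(roll)).
In Python, from workcell import bot gives the robot as it stands.
- The arm moves only by the shell command python3 -m crank 'ROWS' [FORCE]. ROWS is a JSON object of lists of equal length, an entry for each row: "travel": the shift along the world's x, y, z in cm, a list of three; "turn": the turn, a rotation vector about the world's x, y, z in degrees, a list of three; "gripper": the closure, from 0 (fully open) to 1 (shut). A call has exactly 5 rows; each row is the pose to reach, as a shift and turn from the pose commanded when the call began; what a row does not reach only later rows make up. A row lasts 1/10 s, in which the tool goes at most 50 mm and 8.59 degrees, less where a joint would pass 70% of its speed; a pose out of reach is approached as far as the arm can. A call with a gripper value outside its range is refused whole. The fingers move at their own pace and stop on an object; FORCE is the grip in N (left out, the last holds). Time passes only in rows, so rows that repeat a pose let the fingers close, or fill a call up. It gives the time, the measured TCP pose, the force, the opening and the grip force at its end, in the units of the state.
- bot.observe(): the state, without advancing time (a new reading comes with each control period).
- bot.grab_frame(name): name is "side" or "top"; returns a dict with "pixels" (384x512x3 uint8, red, green, blue), "fx", "fy", "cx", "cy" (pixels), "dist" ([k1, k2, p1, p2, k3] as OpenCV has them; the pictures are not rectified), "extrinsics" (4x4, takes a point from world to camera coordinates). Camera axes: x right, y down, z forward; pixel columns grow to the right and rows downward; lengths in m; the calibration is good to about 2 mm. A picture is of the moment at which its call begins. There is no depth.
- bot.job_done(): hands the job in; it is judged then, once.
The state is a dict: "clock": time; "qpos": joint angles; "qd": joint speeds; "joint_efforts": joint torques, N m; "position": TCP position; "tool_rot": TCP orientation; "force": force on the tool from outside, world axes, zero at the start; "moment": the same for the moment, N m; "grip_width": finger opening in m; "finger_force": force on a finger pad.
Only numpy, scipy, OpenCV 4.12 (cv2) and the standard library are available. Lean on these libraries where they do the work, as an engineer would, in place of code of your own. Each camera call takes 0.05 s, during which the arm holds its last target. There are 200 camera calls.

TASK

Slide the white filter cartridge over the upright shaft of the filter column until it sits fully home, then put the black bayonet cap on the neck with its bar handle in line with the cross pin, press it fully down against the spring and turn it clockwise (seen from above) halfway, so that the handle lines up with the two raised ribs on the base; it must never reach the lock, where the handle would line up with the two round studs. Finish while still gripping the cap, keeping it pressed down at the halfway position, and leave everything else on the bench where it stands.

Things in the scene. Friction and masses are not known exactly. Their poses are not given: they have to be found in the camera images.
- column: Fixed metal filter column. Origin on its axis at bench level, z up; x along the two raised ribs on its base disc (6 wide, 5 high, 38 to 57 mm from the axis on both sides): the halfway mark. Base disc 120 mm across, 10 high. Upright shaft diameter 40 up to height 74 (last 4 mm tapered), neck diameter 28 up to 98; a sprung plunger stands out of it to 108.
- column_seat (a point): Point on the column's axis, 15 mm up, at the top of the raised seat (68 mm across) on which the cartridge's underside rests when fully home.
- cross_pin (a point): Centre of the round cross pin through the column's neck, on the axis, 94 mm up. Pin 6 mm thick, its ends 20.5 mm either side of the axis. It lies level, 35 degrees (0.611 rad) counterclockwise (seen from above) from the column's x axis, so a cap handle along it is at the entry position.
- lock_studs: The two round studs on the column's base disc, 9 mm across, 6 mm high, 49 mm from the axis one on either side; fixed to the column. Origin on its axis at bench level; x axis along the studs, 35 degrees (0.611 rad) clockwise of the column's x axis. A cap handle along this x axis is at the lock.
- plunger (a joint): Sprung brass plunger (14 mm across) in the top of the column's neck, in m: 0 standing 10 mm out, 0.010 pressed flush with the neck (cap fully down). It pushes up with 3 N at 0 and 8 N at 0.010. Under a cap left free at halfway it springs back to 0.003.
- cap: Black bayonet cap, loose, 0.08 to 0.17 kg, standing on its open underside. Origin at the centre of the underside, z up, x along the handle. Round body 58 mm across (60 over grip ribs), 24 high. Inside 20 mm deep to the roof; at the mouth a lip 6 mm thick, bore 32, with two gaps 11 mm wide at +x and -x for the cross pin. The two ends are alike: a half turn makes no difference.
- cap_handle (a point): Middle of the cap's bar handle, 38 mm above its underside: bar 52 mm long (cap x), 16 wide (y), from 24 to 52 mm high. Cap fully down: roof on the neck, underside 78 mm above the bench. The lip is under the pin below 85 mm; from there the cap turns clockwise only, 35 degrees to halfway, about 70 to the lock's end stop.
- cartridge: White annular filter cartridge (rigid), loose, 0.1 to 0.2 kg, standing upright. Origin at the centre of its underside, z up. Outside diameter 60 mm (61.5 over fine pleats on the lower part), bore 44, wall 8, 60 mm high.
- spacer: Bystander, to be left alone: grey plastic spacer ring lying flat, 48 mm across, bore 24 mm, 12 mm high (too small for the column); origin at its underside
- scraper: Bystander, to be left alone: hand spatula lying flat, 180 mm long; origin at its underside
- resin_bottle: Bystander, to be left alone: grey bottle with black cap, 72 mm across, 180 mm high; origin at its underside
- resin_jar: Bystander, to be left alone: amber jar with black lid, 68 mm across, 90 mm high; origin at its underside
- mixing_cup: Bystander, to be left alone: open white plastic cup, 72 mm across, 75 mm high; origin at its underside
- build_plate: Bystander, to be left alone: printer build plate of aluminium lying flat, 130 x 80 x 14 mm with a block and a black knob on top, 64 mm high; origin at its underside
Mind the look-alikes: they are no part of the job. Leave any blue or red look-alike of the cartridge alone.

How it is judged:
On the way, in this order (a step that is already met when the one before it is completed fails the run):
1. the cartridge is fully home on the column's shaft (z of cartridge in the frame of column below 0.019 m and horizontal distance between cartridge and column below 0.005 m and angle between cartridge's own z axis and vertical below 0.08 rad), for 0.2 s.
2. the cap is pressed down over the cross pin, its handle still about along the pin (z of cap in the frame of column below 0.084 m and horizontal distance between cap and column below 0.006 m and angle between the x axis of cap and the x axis of column, either way round above 0.4 rad), for 0.05 s.
At the end, for the whole second after the job is handed in: Cartridge home (4 mm in height, 5 mm of axis, upright 0.08 rad). Cap on the neck (6 mm of axis, upright 0.1 rad), handle within 0.16 rad of the ribs, underside under 83 mm, plunger in over 6 mm, at rest, fingers holding it with over 2 N (all of step 1 and horizontal distance between cap and column below 0.006 m and z of cap in the frame of column below 0.083 m and angle between cap's own z axis and vertical below 0.1 rad and angle between the x axis of cap and the x axis of column, either way round below 0.16 rad and value of joint plunger above 0.006 m and contact force between the fingers and cap above 2 N and angular speed of cap below 0.3 rad/s); the arm keeps its last pose, push and grip.
It fails at once if the cap on the column was turned as far as the lock (within 0.14 rad of the studs) (angle between the x axis of cap and the x axis of lock_studs, either way round below 0.14 rad and horizontal distance between cap and column below 0.01 m and z of cap in the frame of column below 0.092 m).
It fails at once if a bystander was moved by more than 30 mm (distance of any of spacer, scraper, resin_bottle, resin_jar, mixing_cup, build_plate from where it was at the start of the episode above 0.03 m).
It also fails if it takes over 69 s, if anything falls off the work surface, if the arm or the gripper's body presses on something with over 40 N, if the wrist force passes 120 N, or if a joint passes its speed limit or range.

## Working session

There is one attempt and no reset: what is moved stays moved. The work goes in short steps, Python scripts to look and compute and a shell command to move; the robot and the scene stay as the last step left them, time stands still between calls to the robot, and variables do not carry over. Pictures are saved under pics/ and viewed, at most 10 in all, crops included, and the job is handed in when it is done.

```bash
mkdir -p pics
cat > h.py <<'E'
import numpy as np, cv2
from workcell import bot
def K(f): return np.array([[f['fx'],0,f['cx']],[0,f['fy'],f['cy']],[0,0,1.]])
def ray(f,uv,z):
    p=cv2.undistortPoints(np.array(uv,float).reshape(-1,1,2),K(f),np.array(f['dist'],float)).reshape(-1,2)
    E=np.array(f['extrinsics']);R,t=E[:3,:3],E[:3,3];c=-R.T@t
    d=np.c_[p,np.ones(len(p))]@R
    return c+d*((z-c[2])/d[:,2])[:,None]
def proj(f,P):
    E=np.array(f['extrinsics']);return cv2.projectPoints(np.array(P,float).reshape(-1,1,3),cv2.Rodrigues(E[:3,:3])[0],E[:3,3],K(f),np.array(f['dist'],float))[0].reshape(-1,2)
E
python3 - <<'E'
from h import *
import pickle
fs={}
for n in('top','side'):
    f=fs[n]=bot.grab_frame(n);cv2.imwrite(f'pics/{n}0.png',cv2.resize(f['pixels'][:,:,::-1],(800,600),interpolation=cv2.INTER_CUBIC))
    E=np.array(f['extrinsics']);print(n,-E[:3,:3].T@E[:3,3],E[2,:3],f['fx'])
pickle.dump(fs,open('f0.pkl','wb'))
print(bot.observe())
E
```

```text
top [ 0.43868731 -0.00218022  1.34713817] [ 0.09532504 -0.00787073 -0.99541508] 456.7111313142469
side [0.53744336 0.96681684 0.93495112] [ 0.00783395 -0.75207547 -0.65903044] 413.91132206319116
{'clock': 0.1, 'qpos': array([-1.40618577,  0.5219018 , -0.03636711,  1.59991571,  0.02124076,
        1.02108089, -0.11281633]), 'qd': array([-0.00138388,  0.00019668, -0.00072107, -0.0045878 , -0.00151222,
        0.00132698,  0.0005252 ]), 'joint_efforts': array([ 3.15497869e-03, -9.28490710e+01,  1.98360197e+00, -3.70535731e+01,
        1.81411783e-02,  5.29303303e-03, -2.16707770e-05]), 'position': array([0.14536702, 0.60757827, 0.23082827]), 'tool_rot': array([-3.14067648e+00,  7.74008672e-05,  2.90680991e+00]), 'force': array([-0.03967319,  0.04545696,  0.35336136]), 'moment': array([-0.04903418, -0.00804366,  0.04478719]), 'finger_force': 0.0, 'grip_width': 0.08565316475565757}
```

View pics/top0.png

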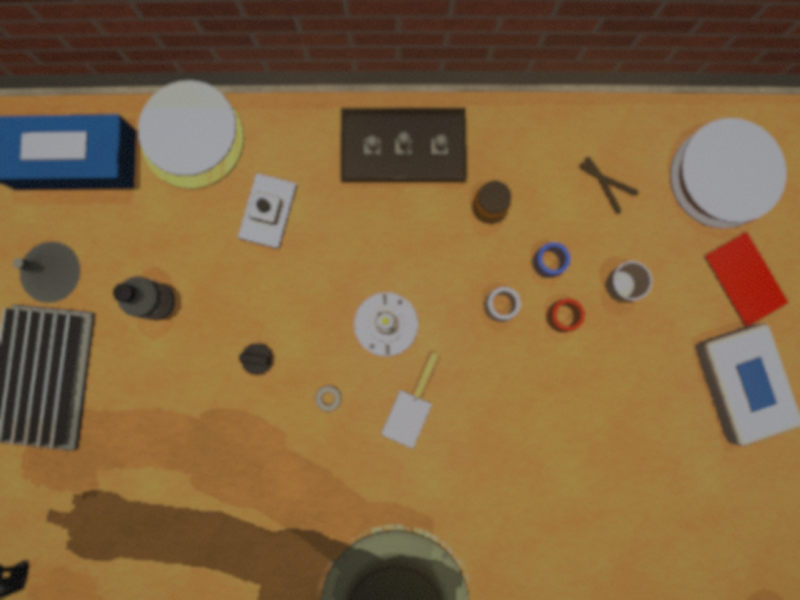

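View pics/side0.png

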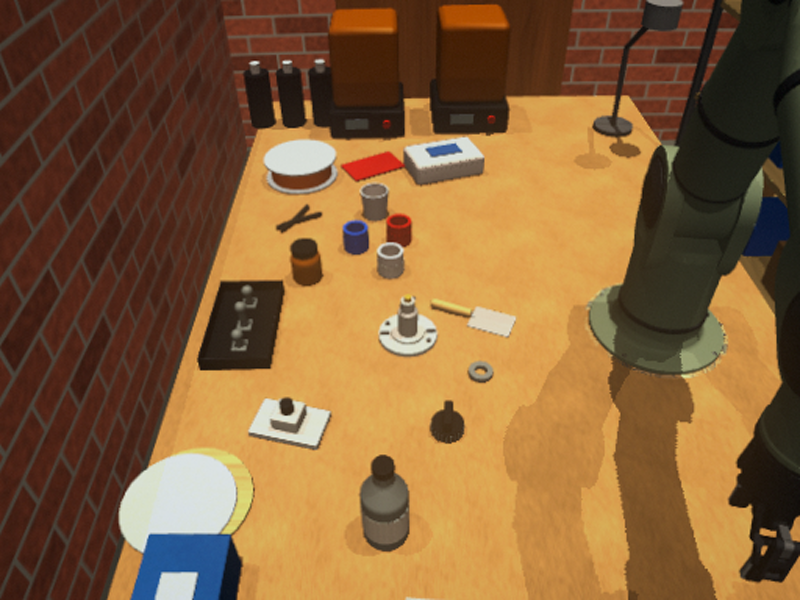

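The top view (800 px scale) shows the column at (386,323), the cap at (257,358) and the white cartridge at (503,304). The blue and red rings are at (552,260) and (567,315), the spacer at (328,398) and the scraper at (408,400). The side view shows the column at (408,325), the cap at (448,422) and the cartridge at (390,260).

Run:
```python
from h import *
import pickle
fs=pickle.load(open('f0.pkl','rb'))
f=fs['top'];g=fs['side']
tiles=[]
for ff,cs in((f,[(247,207),(165,229),(322,195)]),(g,[(261,208),(286,270),(250,166)])):
    r=[]
    for u,v in cs:
        r.append(cv2.resize(ff['pixels'][v-24:v+24,u-24:u+24,::-1],(264,264),interpolation=cv2.INTER_CUBIC))
    tiles.append(np.hstack(r))
cv2.imwrite('pics/crops.png',np.vstack(tiles))
def circ(P):
    A=np.c_[2*P[:,:2],np.ones(len(P))];s=np.linalg.lstsq(A,(P[:,:2]**2).sum(1),rcond=None)[0]
    return s[:2],np.sqrt(s[2]+s[0]**2+s[1]**2)
hsv=cv2.cvtColor(f['pixels'],cv2.COLOR_RGB2HSV)
def blob(c,r,m):
    w=np.zeros(m.shape,np.uint8);cv2.circle(w,c,r,255,-1)
    cs,_=cv2.findContours(m&w,cv2.RETR_EXTERNAL,cv2.CHAIN_APPROX_NONE)
    return max(cs,key=cv2.contourArea).reshape(-1,2)
low=((hsv[:,:,1]<90)*255).astype(np.uint8)
dark=((hsv[:,:,2]<75)*255).astype(np.uint8)
for n,c,r,m,z in(('column',(247,207),26,low,.01),('cart',(322,195),15,low,.06),('cap',(165,229),16,dark,.024)):
    q=blob(c,r,m);P=ray(f,q,z);print(n,len(q),circ(P),q.min(0),q.max(0))
```

```text
column 117 (array([0.51558926, 0.01481542]), np.float64(0.059894673127353595)) [226 187] [267 227]
cart 61 (array([ 0.54897745, -0.19893171]), np.float64(0.030448080226360804)) [311 183] [333 204]
cap 51 (array([0.45135191, 0.25389912]), np.float64(0.02633902516407013)) [154 221] [173 238]
```

View pics/crops.png

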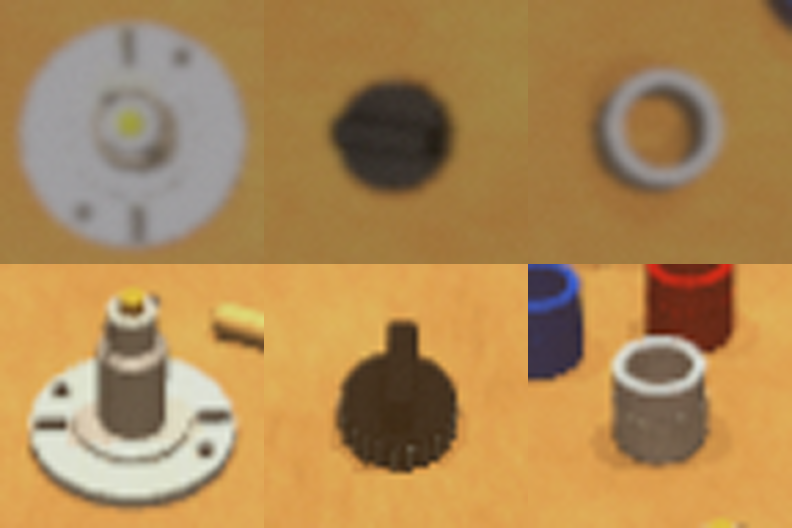

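The crops show the ribs close to vertical in the top image, with the studs clockwise of them. The cap handle runs roughly left to right, along world y. Next I measure the angles and cross-check against the side view.

Run:
```python
from h import *
import pickle
fs=pickle.load(open('f0.pkl','rb'))
f=fs['top'];g=fs['side']
# column features: dark spots on the disc, weighted centroids
def cen(ff,c,r,w):
    u,v=np.meshgrid(np.arange(512),np.arange(384));k=(np.hypot(u-c[0],v-c[1])<=r)*w
    return np.array([(u*k).sum(),(v*k).sum()])/k.sum()
def off(x,y,c): return (c[0]-24+x/5.5-.5,c[1]-24+y/5.5-.5)
for n,ff,c,L in(('top',f,(247,207),[(127,48),(138,224),(181,56),(83,212)]),('side',g,(261,208),[(50,161),(214,152),(61,126),(205,186)])):
    gr=ff['pixels'].astype(float).mean(2);P=[]
    for i,(x,y) in enumerate(L):
        o=off(x,y,c);p=tuple(np.round(o).astype(int));a=gr[p[1]-4:p[1]+5,p[0]-4:p[0]+5]
        w=np.clip(np.percentile(a,75)-12-gr,0,None);q=cen(ff,o,4.2,w);P.append(ray(ff,[q],.0155)[0][:2])
    P=np.array(P);d=P[0]-P[1];e=P[2]-P[3]
    print(n,'rib mid',P[:2].mean(0),'ang',np.degrees(np.arctan2(d[1],d[0])),np.hypot(*d),'stud mid',P[2:].mean(0),np.degrees(np.arctan2(e[1],e[0])),np.hypot(*e))
for n,ff,c in(('top',f,(247,206)),('side',g,(261,191))):
    h=cv2.cvtColor(ff['pixels'],cv2.COLOR_RGB2HSV).astype(float)
    w=np.clip(h[:,:,1]-90,0,None)*(h[:,:,2]>120);q=cen(ff,c,5,w);print(n,'plunger',q,ray(ff,[q],.106)[0])
# side-view cartridge rim: bright ring
gr=cv2.cvtColor(g['pixels'],cv2.COLOR_RGB2HSV);m=((gr[:,:,1]<60)&(gr[:,:,2]>165)).astype(np.uint8)
w=np.zeros_like(m);cv2.circle(w,(250,160),11,1,-1);cs,_=cv2.findContours(m*w,cv2.RETR_EXTERNAL,cv2.CHAIN_APPROX_NONE)
q=max(cs,key=len).reshape(-1,2);P=ray(g,q,.06);(cx,cy),r=cv2.minEnclosingCircle(P[:,:2].astype(np.float32));print('cart side',cx,cy,r,len(q))
# cap
for n,ff,c,z in(('top',f,(165,229),.024),('side',g,(286,270),.012)):
    x=ff['pixels'][c[1]-20:c[1]+20,c[0]-20:c[0]+20,::-1].astype(float)
    x=np.clip((x-15)*3.2,0,255).astype(np.uint8);cv2.imwrite('/tmp/'+n+'.png',cv2.resize(x,(400,400),interpolation=cv2.INTER_CUBIC))
cv2.imwrite('pics/cap.png',np.hstack([cv2.imread('/tmp/top.png'),cv2.imread('/tmp/side.png')]))
for z in(0,):
  for a in(75,80,85,90,95):
    t=np.radians(a);print(a,proj(f,[[.4513+.026*s*np.cos(t),.2539+.026*s*np.sin(t),.052] for s in(-1,1)]).ravel().round(1),proj(g,[[.4513+.026*s*np.cos(t),.2539+.026*s*np.sin(t),.052] for s in(-1,1)]).ravel().round(1))
```

```text
top rib mid [0.51480374 0.01449882] ang 2.9835524515431535 0.09637170679650428 stud mid [0.51579525 0.0147728 ] -32.3350884939425 0.10105080111677142
side rib mid [0.51763873 0.01558251] ang 2.559053056370104 0.09572073592359422 stud mid [0.51841587 0.01448375] -33.876772128068396 0.10303370876405182
top plunger [246.18529412 205.03529412] [0.51545275 0.01485948 0.106     ]
side plunger [260.99388929 188.94644141] [0.51594961 0.00810047 0.106     ]
cart side 0.5520818829536438 -0.20272450149059296 0.030445730313658714 37
75 [170.9 231.6 153.2 226.9] [289.  255.8 285.4 270.4]
80 [171.  230.8 153.  227.7] [288.2 255.6 286.2 270.6]
85 [171.2 230.  152.9 228.5] [287.4 255.6 287.1 270.6]
90 [171.2 229.2 152.9 229.3] [286.6 255.6 287.9 270.7]
95 [171.2 228.4 152.9 230.1] [285.7 255.6 288.8 270.6]
```

View pics/cap.png

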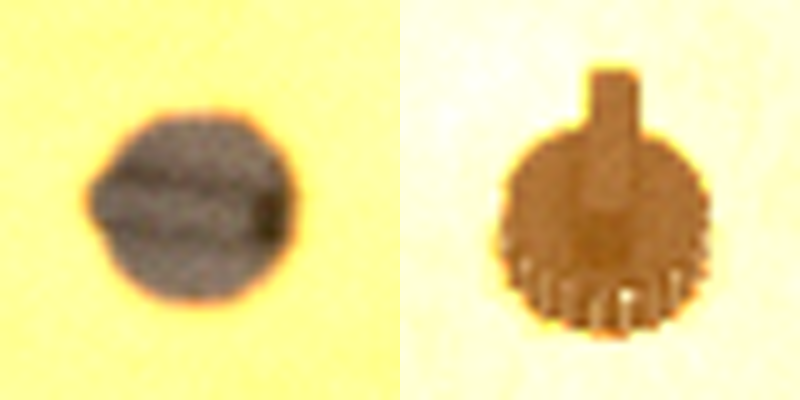

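Estimates from both views:

| Item | Position (m) | Angle |
|---|---|---|
| Column | (0.516, 0.015) | x axis at 2.8° |
| Cartridge | (0.550, -0.199) | – |
| Cap | (0.451, 0.254) | handle about 84.5° |

I now move above the cartridge.

```bash
python3 -m crank '{"travel":[[3.2,-3.7,0],[6.4,-7.3,0],[9.6,-11,0],[12.8,-14.6,0],[16,-18.3,0]],"turn":[[0,0,-8],[0,0,-16],[0,0,-24],[0,0,-32],[0,0,-40]],"gripper":[0,0,0,0,0]}' 40
python3 -m crank '{"travel":[[3,-3.5,0],[6,-7,0],[9,-10.5,0],[12,-14,0],[15,-17.5,0]],"turn":[[0,0,-8.4],[0,0,-16.8],[0,0,-25.2],[0,0,-33.6],[0,0,-42]],"gripper":[0,0,0,0,0]}'
python3 -m crank '{"travel":[[1,-3.8,0],[2,-7.6,0],[3,-11.4,0],[4,-15.2,0],[5,-19,0]],"turn":[[0,0,0],[0,0,0],[0,0,0],[0,0,0],[0,0,0]],"gripper":[0,0,0,0,0]}'
python3 -m crank '{"travel":[[0.5,-2.6,0],[1,-5.2,0],[1.5,-7.8,0],[2,-10.4,0],[2.5,-13,0]],"turn":[[0,0,0],[0,0,0],[0,0,0],[0,0,0],[0,0,0]],"gripper":[0,0,0,0,0]}'
python3 -m crank '{"travel":[[0.7,-4,0],[1.4,-8,0],[2,-12,0],[2,-13,0],[2,-13,0]],"turn":[[0,0,0],[0,0,0],[0,0,0],[0,0,0],[0,0,0]],"gripper":[0,0,0,0,0]}'
```

```text
clock: 0.6
position: [0.3063, 0.4232, 0.2312]
tool_rot: [-3.141, -0.0, 2.203]
force: [0.4, 1.2, 0.2]
grip_width: 0.0855
finger_force: 0.0
clock: 1.1
position: [0.4563, 0.2482, 0.2313]
tool_rot: [-3.142, -0.0, 1.47]
force: [0.4, 0.8, 0.1]
grip_width: 0.0854
finger_force: 0.0
clock: 1.6
position: [0.5055, 0.0583, 0.2312]
tool_rot: [-3.141, -0.0, 1.476]
force: [-0.0, 0.1, -0.9]
grip_width: 0.0854
finger_force: 0.0
clock: 2.1
position: [0.5304, -0.0712, 0.2311]
tool_rot: [-3.141, -0.0, 1.476]
force: [0.2, 0.4, 0.4]
grip_width: 0.0854
finger_force: 0.0
clock: 2.6
position: [0.5499, -0.2019, 0.2309]
tool_rot: [-3.141, 0.001, 1.473]
force: [0.3, -0.1, 0.3]
grip_width: 0.0855
finger_force: 0.0
```

```bash
python3 -m crank '{"travel":[[0,0.3,-3],[0,0.3,-6],[0,0.3,-9],[0,0.3,-12],[0,0.3,-14]],"turn":[[0,0,0],[0,0,0],[0,0,0],[0,0,0],[0,0,0]],"gripper":[0,0,0,0,0]}'
python3 -m crank '{"travel":[[0,0,-1.5],[0,0,-3],[0,0,-4.5],[0,0,-6],[0,0,-6.4]],"turn":[[0,0,0],[0,0,0],[0,0,0],[0,0,0],[0,0,0]],"gripper":[0,0,0,0,0]}'
python3 - <<'E'
from h import *
o=[]
for n in('top','side'):
    f=bot.grab_frame(n);c=(322,195) if n=='top' else (250,160)
    o.append(cv2.resize(f['pixels'][c[1]-36:c[1]+36,c[0]-36:c[0]+36,::-1],(400,400),interpolation=cv2.INTER_CUBIC))
cv2.imwrite('pics/g1.png',np.hstack(o))
E
```

```text
clock: 3.1
position: [0.5499, -0.1949, 0.0893]
tool_rot: [-3.14, -0.001, 1.477]
force: [0.9, 0.0, 0.2]
grip_width: 0.0853
finger_force: 0.0
clock: 3.6
position: [0.5499, -0.1968, 0.0257]
tool_rot: [-3.14, -0.0, 1.476]
force: [0.5, -0.5, 0.1]
grip_width: 0.0858
finger_force: 0.0
```

View pics/g1.png

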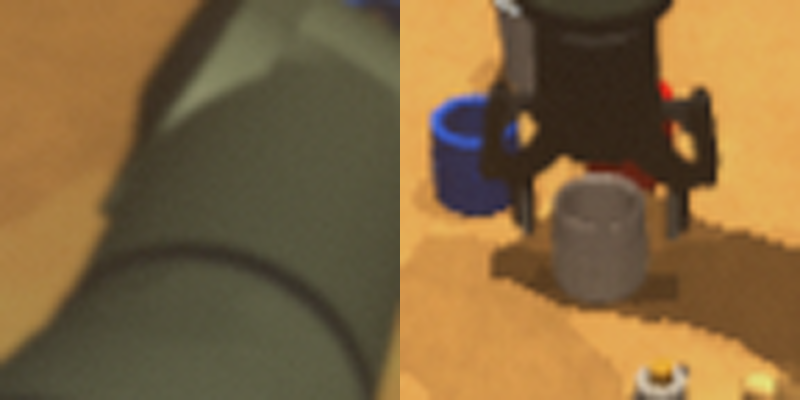

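The side view shows the cartridge centred between the fingers (finger edges at 530 and 668, cartridge 553–648). I close the gripper and lift.

```bash
python3 -m crank '{"travel":[[0,-0.25,0.1],[0,-0.25,0.1],[0,-0.25,0.1],[0,-0.25,0.1],[0,-0.25,0.1]],"turn":[[0,0,0],[0,0,0],[0,0,0],[0,0,0],[0,0,0]],"gripper":[0,0.2,0.4,0.5,0.6]}' 40
python3 -m crank '{"travel":[[0,0,0],[0,0,0],[0,0,0],[0,0,0],[0,0,0]],"turn":[[0,0,0],[0,0,0],[0,0,0],[0,0,0],[0,0,0]],"gripper":[0.6,0.6,0.6,0.6,0.6]}'
python3 -m crank '{"travel":[[0,0,2],[0,0,5],[0,0,8],[0,0,11],[0,0,13]],"turn":[[0,0,0],[0,0,0],[0,0,0],[0,0,0],[0,0,0]],"gripper":[0.6,0.6,0.6,0.6,0.6]}'
```

```text
clock: 4.2
position: [0.5508, -0.1999, 0.0291]
tool_rot: [3.141, 0.0, 1.475]
force: [-2.5, 0.1, 10.0]
grip_width: 0.058
finger_force: 41.7
clock: 4.7
position: [0.5508, -0.1999, 0.0291]
tool_rot: [3.141, 0.0, 1.475]
force: [-1.1, 0.6, 9.2]
grip_width: 0.0581
finger_force: 41.7
clock: 5.2
position: [0.5508, -0.1998, 0.1606]
tool_rot: [3.14, 0.0, 1.475]
force: [0.5, -0.7, -2.6]
grip_width: 0.0582
finger_force: 44.0
```

```bash
python3 -m crank '{"travel":[[-0.6,3,0],[-1.2,7,0],[-1.8,11,0],[-2.4,14,0],[-2.5,15,0]],"turn":[[0,0,0],[0,0,0],[0,0,0],[0,0,0],[0,0,0]],"gripper":[0.6,0.6,0.6,0.6,0.6]}'
python3 -m crank '{"travel":[[-0.4,2.5,0],[-0.9,5,0],[-0.9,6.5,0],[-0.9,6.5,0],[-0.9,6.5,0]],"turn":[[0,0,0],[0,0,0],[0,0,0],[0,0,0],[0,0,0]],"gripper":[0.6,0.6,0.6,0.6,0.6]}'
python3 - <<'E'
from h import *
f=bot.grab_frame('side');c=(261,185)
cv2.imwrite('pics/g2.png',cv2.resize(f['pixels'][c[1]-50:c[1]+50,c[0]-50:c[0]+50,::-1],(600,600),interpolation=cv2.INTER_CUBIC))
s=bot.observe();p=s['position'];print(p)
print('off',c[0]-50,c[1]-50)
a=np.linspace(0,2*np.pi,73)
for z,r in((p[2]-.029,.0308),(p[2]+.031,.03),(.01,.06),(.078,.014),(.098,.014),(.108,.007)):
    q=proj(f,np.c_[(p[0] if z>.11 else .516)+r*np.cos(a),(p[1] if z>.11 else .015)+r*np.sin(a),0*a+z]);q=(q-[c[0]-50,c[1]-50]+.5)*6
    print(z,'u',q[:,0].min(),q[:,0].max(),'v',q[:,1].min(),q[:,1].max())
E
```

```text
clock: 5.7
position: [0.5249, -0.0463, 0.1584]
tool_rot: [-3.141, -0.001, 1.479]
force: [-0.2, -0.1, -1.2]
grip_width: 0.0579
finger_force: 44.0
clock: 6.2
position: [0.5167, 0.0147, 0.1584]
tool_rot: [3.141, 0.0, 1.475]
force: [0.6, -0.1, -1.0]
grip_width: 0.0581
finger_force: 44.0
[0.51670781 0.01422838 0.15842287]
off 211 135
0.12942286814084558 u 240.28526768724709 362.92986811729315 v 260.5397667444295 339.73361485186456
0.18942286814084558 u 239.45410073651408 362.8043309714159 v 167.84704739238254 243.95038965726542
0.01 u 191.4309820869613 416.3717551135737 v 395.38992486351566 552.3274779384893
0.078 u 276.2427704055001 330.5424838477745 v 358.5007759562388 394.82138250219845
0.098 u 275.8305052278382 330.6954858065534 v 329.4222314790572 365.6376648227102
0.108 u 289.40798617848486 316.9839905714384 v 323.5835288303386 341.66138955750336
```

View pics/g2.png

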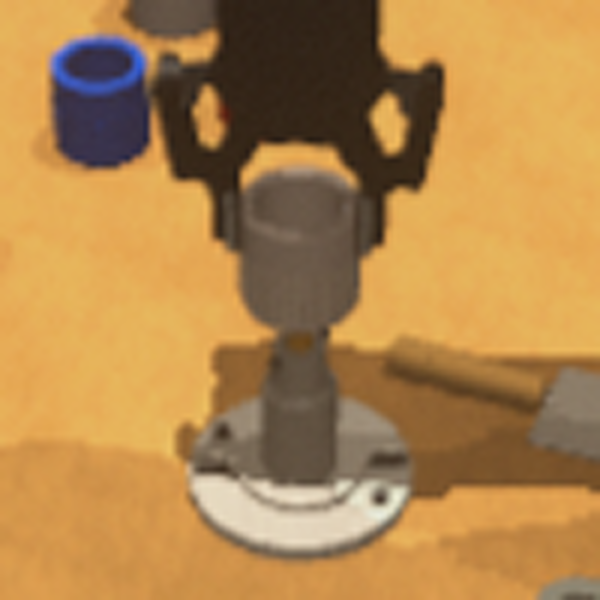

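The held cartridge (u centre 300) and the column (disc 300.5, shaft 301) line up to within about 0.5 mm in the side view. I lower it gently.

```bash
python3 -m crank '{"travel":[[0,0,-1],[0,0,-2],[0,0,-2.7],[0,0,-3],[0,0,-3.2]],"turn":[[0,0,0],[0,0,0],[0,0,0],[0,0,0],[0,0,0]],"gripper":[0.6,0.6,0.6,0.6,0.6]}'
python3 -m crank '{"travel":[[0,0,-0.3],[0,0,-0.6],[0,0,-0.9],[0,0,-1.2],[0,0,-1.4]],"turn":[[0,0,0],[0,0,0],[0,0,0],[0,0,0],[0,0,0]],"gripper":[0.6,0.6,0.6,0.6,0.6]}'
```

```text
clock: 6.75
position: [0.5163, 0.0151, 0.1258]
tool_rot: [-3.141, 0.0, 1.475]
force: [-0.3, -1.2, -1.3]
grip_width: 0.0578
finger_force: 44.0
clock: 7.25
position: [0.5164, 0.0154, 0.112]
tool_rot: [-3.142, 0.0, 1.476]
force: [0.2, -0.4, -1.7]
grip_width: 0.0577
finger_force: 44.0
```

```bash
python3 -m crank '{"travel":[[0,0,-0.4],[0,0,-0.8],[0,0,-1.2],[0,0,-1.6],[0,0,-1.8]],"turn":[[0,0,0],[0,0,0],[0,0,0],[0,0,0],[0,0,0]],"gripper":[0.6,0.6,0.6,0.6,0.6]}'
```

```text
clock: 7.75
position: [0.5163, 0.0153, 0.0938]
tool_rot: [-3.141, 0.0, 1.476]
force: [-0.1, 0.3, -1.8]
grip_width: 0.0579
finger_force: 44.0
```

```bash
python3 -m crank '{"travel":[[0,0,-0.8],[0,0,-1.6],[0,0,-2.4],[0,0,-3.2],[0,0,-3.9]],"turn":[[0,0,0],[0,0,0],[0,0,0],[0,0,0],[0,0,0]],"gripper":[0.6,0.6,0.6,0.6,0.6]}'
python3 -m crank '{"travel":[[0,0,-0.3],[0,0,-0.6],[0,0,-0.9],[0,0,-1.1],[0,0,-1.1]],"turn":[[0,0,0],[0,0,0],[0,0,0],[0,0,0],[0,0,0]],"gripper":[0.6,0.6,0.6,0.6,0.6]}'
```

```text
clock: 8.25
position: [0.5163, 0.0153, 0.0544]
tool_rot: [-3.141, 0.0, 1.476]
force: [0.6, 0.5, -1.4]
grip_width: 0.058
finger_force: 44.0
clock: 8.75
position: [0.5165, 0.0154, 0.0443]
tool_rot: [3.141, -0.0, 1.476]
force: [-0.4, -0.1, -1.0]
grip_width: 0.058
finger_force: 44.0
```

```bash
python3 -m crank '{"travel":[[0,0,-0.1],[0,0,-0.2],[0,0,-0.3],[0,0,-0.3],[0,0,-0.3]],"turn":[[0,0,0],[0,0,0],[0,0,0],[0,0,0],[0,0,0]],"gripper":[0.6,0.6,0.6,0.6,0.6]}'
```

```text
clock: 9.25
position: [0.5169, 0.0153, 0.0431]
tool_rot: [3.14, -0.001, 1.475]
force: [-12.4, 0.2, 45.5]
grip_width: 0.058
finger_force: 47.9
```

It is seated, with 45 N of contact at the expected height. I back off a little, release and retreat.

```bash
python3 -m crank '{"travel":[[0,0,0.2],[0,0,0.2],[0,0,0.2],[0,0,0.2],[0,0,0.2]],"turn":[[0,0,0],[0,0,0],[0,0,0],[0,0,0],[0,0,0]],"gripper":[0.6,0.5,0.3,0.1,0]}'
python3 -m crank '{"travel":[[0,0,0],[0,0,0],[0,0,1],[0,0,3],[0,0,5]],"turn":[[0,0,0],[0,0,0],[0,0,0],[0,0,0],[0,0,0]],"gripper":[0,0,0,0,0]}'
python3 -m crank '{"travel":[[0,0,2],[0,0,5],[0,0,8],[0,0,11],[0,0,13]],"turn":[[0,0,0],[0,0,0],[0,0,0],[0,0,0],[0,0,0]],"gripper":[0,0,0,0,0]}'
python3 -m crank '{"travel":[[-1,4,0],[-2,8,0],[-3,12,0],[-4,16,0],[-5,20,0]],"turn":[[0,0,0],[0,0,0],[0,0,0],[0,0,0],[0,0,0]],"gripper":[0,0,0,0,0]}'
python3 - <<'E'
from h import *
o=[]
for n,c in(('top',(246,207)),('side',(261,190))):
    f=bot.grab_frame(n)
    o.append(cv2.resize(f['pixels'][c[1]-30:c[1]+30,c[0]-30:c[0]+30,::-1],(400,400),interpolation=cv2.INTER_CUBIC))
    a=np.linspace(0,2*np.pi,73);q=proj(f,np.c_[.5163+.03*np.cos(a),.015+.03*np.sin(a),0*a+.075]);q=(q-[c[0]-30,c[1]-30]+.5)*400/60;print(n,q.min(0),q.max(0))
cv2.imwrite('pics/g3.png',np.hstack(o))
E
```

```text
clock: 9.75
position: [0.5164, 0.0153, 0.0431]
tool_rot: [-3.141, 0.0, 1.476]
force: [-0.2, 1.3, -0.0]
grip_width: 0.0847
finger_force: 0.0
clock: 10.25
position: [0.5163, 0.0152, 0.0944]
tool_rot: [-3.141, 0.0, 1.475]
force: [-0.1, 0.3, -0.4]
grip_width: 0.0851
finger_force: 0.0
clock: 10.75
position: [0.5166, 0.0151, 0.2259]
tool_rot: [3.14, -0.001, 1.475]
force: [0.3, -0.0, -0.1]
grip_width: 0.0855
finger_force: 0.0
clock: 11.25
position: [0.4657, 0.2168, 0.2241]
tool_rot: [3.141, -0.0, 1.475]
force: [1.0, -0.0, -0.7]
grip_width: 0.0856
finger_force: 0.0
top [133.53303433 121.32400145] [276.97063518 264.5519193 ]
side [138.60863238 213.9834794 ] [267.69052749 300.51606019]
```

View pics/g3.png

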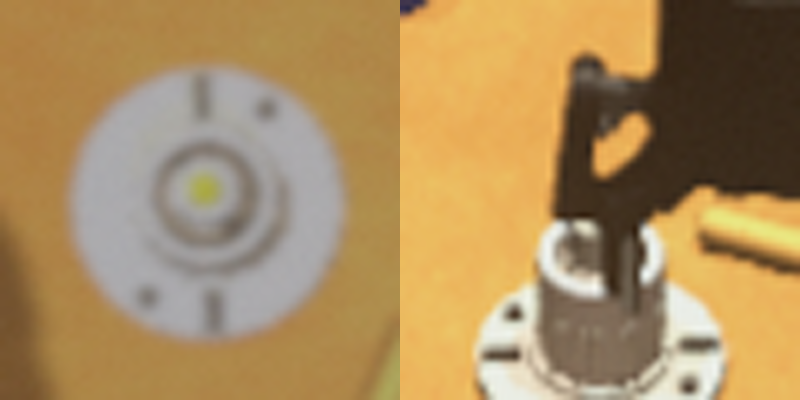

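The cartridge sits home around the shaft, as predicted. Next I move over the cap.

```bash
python3 -m crank '{"travel":[[-1.4,3,0],[-1.4,3.6,0],[-1.4,3.6,-3],[-1.4,3.6,-6],[-1.4,3.6,-8]],"turn":[[0,0,0],[0,0,0],[0,0,0],[0,0,0],[0,0,0]],"gripper":[0,0,0,0,0]}'
python3 -m crank '{"travel":[[0,0,-2],[0,0,-4],[0,0,-5],[0,0,-5],[0,0,-5]],"turn":[[0,0,0],[0,0,0],[0,0,0],[0,0,0],[0,0,0]],"gripper":[0,0,0,0,0]}'
```

```text
clock: 11.85
position: [0.4522, 0.2506, 0.1422]
tool_rot: [-3.141, 0.001, 1.475]
force: [0.3, -0.1, -0.7]
grip_width: 0.0857
finger_force: 0.0
clock: 12.35
position: [0.4528, 0.2512, 0.094]
tool_rot: [3.141, -0.0, 1.475]
force: [0.1, 0.9, -0.2]
grip_width: 0.0851
finger_force: 0.0
```

```bash
python3 -m crank '{"travel":[[-0.15,0.25,-2],[-0.15,0.25,-4],[-0.15,0.25,-5.5],[-0.15,0.25,-6.4],[-0.15,0.25,-6.4]],"turn":[[0,0,0],[0,0,0],[0,0,0],[0,0,0],[0,0,0]],"gripper":[0,0,0,0,0]}'
python3 -m crank '{"travel":[[0,0,0],[0,0,0],[0,0,0],[0,0,0],[0,0,0]],"turn":[[0,0,0],[0,0,0],[0,0,0],[0,0,0],[0,0,0]],"gripper":[0.2,0.4,0.6,0.8,1]}' 60
python3 -m crank '{"travel":[[0,0,0],[0,0,0],[0,0,0],[0,0,0],[0,0,0]],"turn":[[0,0,0],[0,0,0],[0,0,0],[0,0,0],[0,0,0]],"gripper":[1,1,1,1,1]}'
```

```text
clock: 12.85
position: [0.451, 0.2537, 0.0292]
tool_rot: [-3.141, 0.0, 1.476]
force: [0.4, 0.9, 1.0]
grip_width: 0.0854
finger_force: 0.0
clock: 13.35
position: [0.4511, 0.254, 0.0297]
tool_rot: [3.141, -0.0, 1.476]
force: [-4.7, -1.3, 16.9]
grip_width: 0.0151
finger_force: 58.2
clock: 13.85
position: [0.4511, 0.254, 0.0297]
tool_rot: [3.141, -0.0, 1.475]
force: [-1.8, -0.4, 9.3]
grip_width: 0.0151
finger_force: 59.2
```

```bash
python3 -m crank '{"travel":[[0,0,2],[0,0,5],[0,0,8],[0,0,11],[0,0,14]],"turn":[[0,0,0],[0,0,0],[0,0,0],[0,0,0],[0,0,0]],"gripper":[1,1,1,1,1]}'
python3 -m crank '{"travel":[[0.8,-2.5,0],[1.6,-5,0],[2.4,-7.5,0],[3.2,-10,0],[4,-12.5,0]],"turn":[[0,0,-5],[0,0,-10],[0,0,-15],[0,0,-20],[0,0,-25]],"gripper":[1,1,1,1,1]}'
python3 -m crank '{"travel":[[0.7,-3,0],[1.5,-6,0],[2.2,-9,0],[2.5,-11.4,0],[2.5,-11.4,0]],"turn":[[0,0,-6],[0,0,-12],[0,0,-18],[0,0,-21.7],[0,0,-21.7]],"gripper":[1,1,1,1,1]}'
python3 -m crank '{"travel":[[0,0,0],[0,0,0],[0,0,0],[0,0,0],[0,0,0]],"turn":[[0,0,0],[0,0,0],[0,0,0],[0,0,0],[0,0,0]],"gripper":[1,1,1,1,1]}'
python3 - <<'E'
from h import *
f=bot.grab_frame('side');c=(261,180)
cv2.imwrite('pics/g4.png',cv2.resize(f['pixels'][c[1]-50:c[1]+50,c[0]-50:c[0]+50,::-1],(600,600),interpolation=cv2.INTER_CUBIC))
s=bot.observe();p=s['position'];print(p)
a=np.linspace(0,2*np.pi,73);b=p[2]-.0297
for n,x,y,z,r in(('capbot',*p[:2],b,.03),('captop',*p[:2],b+.024,.029),('disc',.5163,.015,.01,.06),('neck',.5163,.015,.098,.014),('rim',.5163,.015,.075,.03)):
    q=proj(f,np.c_[x+r*np.cos(a),y+r*np.sin(a),0*a+z]);q=(q-[c[0]-50,c[1]-50]+.5)*6
    print(n,q.min(0).round(),q.max(0).round())
t=s['tool_rot'][2]
q=proj(f,[[p[0]+s*.026*np.cos(t),p[1]+s*.026*np.sin(t),b+.024] for s in(-1,1)]+[[.5163,.015,.098]]);print(((q-[c[0]-50,c[1]-50]+.5)*6).round())
E
```

```text
clock: 14.35
position: [0.4507, 0.2536, 0.1706]
tool_rot: [-3.141, 0.0, 1.475]
force: [0.6, -0.1, -0.7]
grip_width: 0.0149
finger_force: 58.6
clock: 14.85
position: [0.491, 0.127, 0.1689]
tool_rot: [-3.141, 0.0, 1.034]
force: [0.2, 0.3, -0.9]
grip_width: 0.0146
finger_force: 58.5
clock: 15.35
position: [0.5157, 0.0107, 0.169]
tool_rot: [3.14, 0.001, 0.652]
force: [0.2, 0.5, -1.2]
grip_width: 0.0146
finger_force: 58.6
clock: 15.85
position: [0.5159, 0.0152, 0.1693]
tool_rot: [-3.142, -0.0, 0.661]
force: [1.0, -0.8, -1.1]
grip_width: 0.015
finger_force: 58.6
[0.51589509 0.01512575 0.16928795]
capbot [243. 277.] [363. 354.]
captop [244. 241.] [362. 315.]
disc [191. 425.] [416. 582.]
neck [275. 359.] [330. 396.]
rim [245. 373.] [361. 450.]
[[343. 257.]
 [262. 299.]
 [303. 377.]]
```

View pics/g4.png

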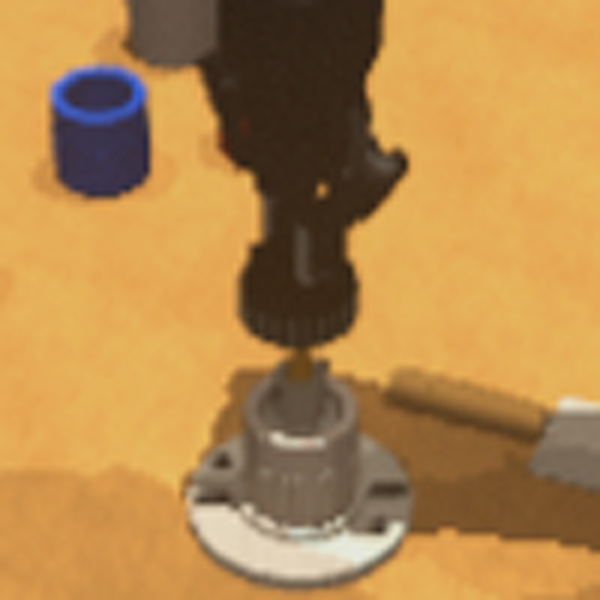

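The held cap (u centre 298) is within about 1 mm of the rim centre (300) and the column, so I descend slowly.

```bash
python3 -m crank '{"travel":[[0,0,-1],[0,0,-2],[0,0,-3],[0,0,-3.6],[0,0,-4]],"turn":[[0,0,0],[0,0,0],[0,0,0],[0,0,0],[0,0,0]],"gripper":[1,1,1,1,1]}'
python3 -m crank '{"travel":[[0,0,-0.2],[0,0,-0.4],[0,0,-0.6],[0,0,-0.6],[0,0,-0.6]],"turn":[[0,0,0],[0,0,0],[0,0,0],[0,0,0],[0,0,0]],"gripper":[1,1,1,1,1]}'
```

```text
clock: 16.4
position: [0.5157, 0.0147, 0.1284]
tool_rot: [-3.141, 0.001, 0.66]
force: [0.7, 0.6, -1.8]
grip_width: 0.0149
finger_force: 58.6
clock: 16.9
position: [0.516, 0.0149, 0.1234]
tool_rot: [3.142, -0.0, 0.661]
force: [-0.5, 0.1, -0.3]
grip_width: 0.0147
finger_force: 58.6
```

```bash
python3 -m crank '{"travel":[[0,0,-0.2],[0,0,-0.4],[0,0,-0.6],[0,0,-0.8],[0,0,-0.8]],"turn":[[0,0,0],[0,0,0],[0,0,0],[0,0,0],[0,0,0]],"gripper":[1,1,1,1,1]}'
```

```text
clock: 17.4
position: [0.516, 0.0148, 0.1152]
tool_rot: [-3.141, -0.0, 0.66]
force: [-0.7, -0.3, 2.8]
grip_width: 0.0147
finger_force: 59.1
```

```bash
python3 -m crank '{"travel":[[0,0,-0.2],[0,0,-0.4],[0,0,-0.6],[0,0,-0.65],[0,0,-0.65]],"turn":[[0,0,0],[0,0,0],[0,0,0],[0,0,0],[0,0,0]],"gripper":[1,1,1,1,1]}'
python3 -m crank '{"travel":[[0,0,-0.1],[0,0,-0.2],[0,0,-0.2],[0,0,-0.2],[0,0,-0.2]],"turn":[[0,0,0],[0,0,0],[0,0,0],[0,0,0],[0,0,0]],"gripper":[1,1,1,1,1]}'
```

```text
clock: 17.9
position: [0.516, 0.0149, 0.1087]
tool_rot: [-3.142, -0.0, 0.661]
force: [-1.3, 1.6, 6.7]
grip_width: 0.0151
finger_force: 59.5
clock: 18.4
position: [0.516, 0.0148, 0.1077]
tool_rot: [-3.141, -0.001, 0.66]
force: [-9.1, 2.2, 29.8]
grip_width: 0.0148
finger_force: 63.0
```

The cap is fully down, with 30 N at the expected height. I ease off slightly and turn it clockwise.

```bash
python3 -m crank '{"travel":[[0,0,0.1],[0,0,0.1],[0,0,0.1],[0,0,0.1],[0,0,0.1]],"turn":[[0,0,0],[0,0,-4],[0,0,-8],[0,0,-12],[0,0,-16]],"gripper":[1,1,1,1,1]}'
python3 -m crank '{"travel":[[0,0,0],[0,0,0],[0,0,0],[0,0,0],[0,0,0]],"turn":[[0,0,-5],[0,0,-10],[0,0,-15],[0,0,-19],[0,0,-19]],"gripper":[1,1,1,1,1]}'
python3 -m crank '{"travel":[[0,0,0],[0,0,0],[0,0,0],[0,0,0],[0,0,0]],"turn":[[0,0,0],[0,0,0],[0,0,0],[0,0,0],[0,0,0]],"gripper":[1,1,1,1,1]}'
python3 - <<'E'
from h import *
s=bot.observe();print(s['position'],s['tool_rot'],s['force'],s['moment'])
o=[]
for n,c in(('top',(246,207)),('side',(261,180))):
    f=bot.grab_frame(n)
    x=f['pixels'][c[1]-30:c[1]+30,c[0]-30:c[0]+30,::-1].astype(float)*1.8
    o.append(cv2.resize(np.clip(x,0,255).astype(np.uint8),(400,400),interpolation=cv2.INTER_CUBIC))
cv2.imwrite('pics/g5.png',np.hstack(o))
E
```

```text
clock: 18.9
position: [0.5163, 0.0147, 0.1079]
tool_rot: [3.141, -0.001, 0.378]
force: [-0.0, 0.1, 6.2]
grip_width: 0.015
finger_force: 59.6
clock: 19.4
position: [0.5163, 0.0147, 0.1078]
tool_rot: [3.141, -0.001, 0.047]
force: [-0.5, -0.2, 7.0]
grip_width: 0.0152
finger_force: 59.7
clock: 19.9
position: [0.5163, 0.0147, 0.1079]
tool_rot: [3.142, -0.001, 0.05]
force: [-0.0, 0.6, 6.8]
grip_width: 0.0149
finger_force: 59.7
[0.51633345 0.01474875 0.1079416 ] [ 3.14150407e+00 -8.64950287e-04  4.95729060e-02] [-0.04328809  0.56100301  6.76120861] [ 0.077012   -0.04014496 -0.03918034]
```

View pics/g5.png

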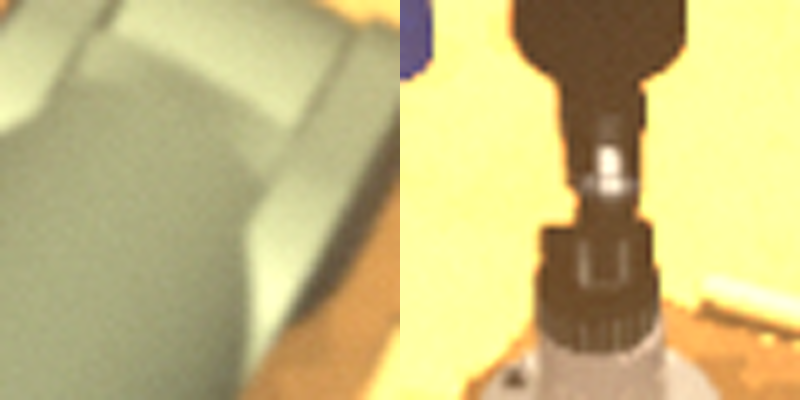

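The side view shows the cap down on the cartridge, with the handle level across the view (543–652) along the ribs. Spring force and height match a fully pressed cap, so I hand in.

```bash
python3 -c "
from workcell import bot
print(bot.job_done())"
```

```text
the job is handed in; nothing more can be done
None
```

I handed the job in at about 20 s, and no verdict came back. The cartridge is home on the shaft, and the cap is still gripped and pressed fully down. Its handle is in line with the ribs by my measurements, and nothing else was moved.

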